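# Load a pattern plate into a sprung moon-cake mould

## Robot

A 6-joint arm with a two-finger parallel gripper is mounted at the origin on a cart in front of the work surface, level with it; the furniture and walls round the work are solid. World frame = base frame: x ahead of the robot, y to its left, z up, the work surface at z = 0. Lengths are in m, angles in degrees, forces in N, time in s.
With the tool pointing down it reaches from about 0.35 to 0.85 m from the base axis. Payload 8.1 kg.
Tool frame: the origin (TCP) lies on the centre line of the jaws, within the pads' length; the fingertips stand 11 mm ahead of it and the grasp point (between the pads) lies 8 mm behind it (bot.nose_length is the distance from the TCP to the fingertips, in m); x points along the fingers, y is the direction in which the jaws open and shut, and the axes are right-handed (so a half turn about x gives the same grasp; the last joint's range is limited). The gripper opens to 93 mm and grips with 3 to 60 N. Pads are 15 mm wide; open, the fingers measure 128 mm over their backs; the gripper's body (75 mm by 188 mm) begins 65 mm behind the grasp point.
Start: joints at [-4.893, 7.471, 85.268, -0, 87.261, -4.893], TCP at [0.6, 0, 0.23] pointing down, gripper open.
Joint ranges: [-169.43, 169.43], [-51.17, 129.36], [1.28, 143.12], [-76.62, 256.62], [0, 156.53], [-152.29, 152.29]. Speed limits (degrees/s): [136.94, 136.94, 159.86, 180, 180, 180].

## Interface

Orientations are given as a 3x3 rotation matrix whose columns are the frame's x, y, z axes.
In Python, from plant import bot gives the robot as it stands.
- The arm moves only by the tool step_arm, never from a script. Its argument "series" is a list of rows, each a list of 7 numbers: the shift along the world's x, y, z in m, then the turn, a rotation vector about the world's x, y, z in rad, then the closure, from -1 (fully open) to 1 (shut). In form: [[x, y, z, rx, ry, rz, gripper], ...]. A call has 1 to 10 rows; each row is the pose to reach, as a shift and turn from the pose commanded when the call began; what a row does not reach only later rows make up. A row lasts 1/12 s, in which the tool goes at most 41.7 mm and 7.16 degrees, less where a joint would pass 70% of its speed; a pose out of reach is approached as far as the arm can. A call with a gripper value outside its range is refused whole. The fingers move at their own pace and stop on an object; "squeeze" is the grip in N (left out, the last holds). Time passes only in rows, so rows that repeat a pose let the fingers close. It gives the time, the measured TCP pose, the force and the opening at its end, in the units of the state.
- bot.state(): the state, without advancing time (a new reading comes with each control period).
- bot.get_image(name): name is "scene" or "side" or "wrist"; returns the picture (384x512x3 uint8, red, green, blue); there is no depth.
- bot.get_calibration(name): a dict with "camera_matrix" (3x3 intrinsics, pixels), "R" (3x3) and "t" (3): a world point X has camera coordinates R X + t; the wrist camera has in their place "T_tool_cam" (4x4, takes a point from camera to tool coordinates, whose origin is the TCP and whose axes are the tool frame's). Camera axes: x right, y down, z forward; pixel columns grow to the right and rows downward; lengths in m; the calibration is good to about 2 mm. The wrist camera is an equidistant fisheye: a pixel r from the principal point sees the ray r / f radians off the axis. A picture is of the moment at which its call begins: read the wrist's pose just before it. get_calibration takes no time and is no camera call.
- bot.close_job(): hands the job in, once; it reports no verdict.
The state is a dict: "time": time; "q": joint angles; "joint_vel": joint speeds; "effort": joint torques, N m; "tcp_pos": TCP position; "tool_rot": TCP orientation; "ft_force": force on the tool from outside, world axes, zero at the start; "torque": the same for the moment, N m; "finger_gap": finger opening in m.
Only numpy, scipy, OpenCV 4.12 (cv2) and the standard library are available. Lean on these libraries where they do the work, as an engineer would, in place of code of your own. Each camera call takes 0.05 s, during which the arm holds its last target.

## Task

Load the large cream hand mould with the red-backed pattern plate: set the mould over the plate, press the green knob fully down so that the three sprung hooks inside reach past the wings of the plate's post (feel for the gap: if the knob stops early, turn it a little and press again), turn the knob clockwise to catch the wings, and let the spring draw the plate home into the sleeve. Then stand the loaded mould gently upright on the white pressing board, all of its rim on the board, and let go. Do not tip the mould over, and leave the blue-backed plate, the marker, the brush and the scraper where they are.

Things in the scene. Friction and masses are not known exactly. Their poses are not given: they have to be found in the camera images.
- mould_knob (a point): Large hand mould, knob: round, green, 45 mm across, 30 mm high, on a polished rod with a spring, on top of the cream sleeve. The point is the knob's centre while the knob is fully up, 160.5 mm above the rim. It is fixed to the sleeve: it does not follow the knob when pressed or turned. Grip the knob firmly (40 N or more) to press, turn and carry; the mould weighs 0.3 to 0.45 kg.
- mould_neck (a point): Mould, top of the sleeve's neck (41 mm across), where the rod goes in. From rest the knob goes down 37.5 mm to a hard stop, against a spring (6 N at first, 13 N at the end), and comes back by itself; fully down, its underside is still 12 mm above this point. Knob, rod and hooks turn together, freely and without end; how they are turned cannot be seen and is not given.
- mould_rim (a point): Mould, centre of the lower rim of the sleeve, z up. The sleeve is a cream ribbed cup, open below, 96 mm across, its wall 80 mm high, then a cone up to the neck at 96.5 mm. The bore is 82 mm wide, flared to 90 mm at the mouth, so it goes over a plate with 2 mm to spare all round.
- mould_shoulder (a point): Mould, on the axis at the height of the inner shoulder, 43 mm above the rim. Letting the knob rise with the hooks under the wings draws the plate up 28 mm until its back meets this shoulder; the knob then stands 4 mm below its rest height. Inside sit three hooks 120 degrees apart, 20 to 33 mm from the axis, moving with the knob.
- plate_red: The plate to load: a round pattern plate 78 mm across, cream with a RED back, lying pattern down. Origin at the centre of its underside, z up. 15 mm thick; on its back a post with three steel wings 120 degrees apart, reaching 26 mm from the axis, each 8 mm wide, 26 to 32 mm above the underside. One wing points along the x axis. About 0.09 kg.
- red_wings (a point): Red plate, centre of the wings' upper faces. Pressed down here, the hooks either pass between the wings, or stand on them and the knob stops 15.5 mm short: then lift a few mm, turn it about 55 degrees clockwise, press again (gap 55 degrees wide, every 120). Fully down, a clockwise turn (from above) of 30 to 95 degrees catches; more does no harm, the plate turns along. The other way never catches.
- plate_blue: The same plate with a BLUE back; not wanted, to be left alone. Origin and axes as for the red one. The two plates may stand in either place.
- board_top (a point): Centre of the upper face of the white plastic pressing board, a fixed slab 160 mm along its x axis, 200 mm along its y axis, its top 12 mm above the table; a grey hanging slot is marked along its edge nearest the robot.
- marker_red: A red felt marker 132 mm long lying between mould and plates; origin under its centre. Bystander.
- pastry_brush: An egg-wash brush with a wooden handle, 197 mm long; origin under its centre. Bystander.
- bench_scraper: A steel bench scraper with a wooden handle, 152 mm wide; origin under its centre. Bystander.
Mind the look-alikes: they are no part of the job. Leave any pink look-alike of the plate_red alone.

How it is judged:
By the outcome, as a careful person would: the job done as asked, in the order asked, and still so for the second after the job is handed in, with the robot touching nothing.
It also fails if it takes over 51 s, if anything falls off the work surface, if the arm or the gripper's body presses on something with over 40 N, if the wrist force passes 120 N, or if a joint passes its speed limit or range.

## Working session

There is one attempt and no reset: what is moved stays moved. The work goes in short steps, Python scripts to look and compute and a tool call to move; the robot and the scene stay as the last step left them, time stands still between calls to the robot, and variables do not carry over. Pictures are saved under pics/ and viewed, and the job is handed in when it is done.

Besides the shell and the picture viewer there is one more tool, called after "Emit:" by a JSON object that holds its "fn" and its "kwargs", one argument or row to a line. step_arm: Moves the arm, as the interface text tells. Its arguments: {"type":"object","properties":{"series":{"type":"array"},"squeeze":{"type":"number"}},"required":["series"]}

```bash
mkdir -p pics
cat > h.py <<'E'
import numpy as np, cv2
from plant import bot
def save(n,im,s=1.5): cv2.imwrite(f'pics/{n}.png',cv2.resize(im[:,:,::-1],None,fx=s,fy=s,interpolation=cv2.INTER_CUBIC))
def ray(c,u,v):
    k=bot.get_calibration(c);K=np.array(k['camera_matrix']);R=np.array(k['R']);t=np.array(k['t'])
    return -R.T@t, R.T@np.linalg.inv(K)@np.array([u,v,1.])
def onz(c,u,v,z):
    o,d=ray(c,u,v); return o+d*(z-o[2])/d[2]
def proj(c,X):
    k=bot.get_calibration(c);K=np.array(k['camera_matrix']);p=K@(np.array(k['R'])@np.array(X)+np.array(k['t']));return p[:2]/p[2]
E
python3 - <<'E'
from h import *
print(bot.state())
for c in('scene','side','wrist'):
    im=bot.get_image(c);np.save(f'pics/{c}0.npy',im);save(c+'0',im);print(c,bot.get_calibration(c))
E
```

```text
{'time': 0.0, 'q': array([-4.89286188e+00,  7.51558164e+00,  8.53295218e+01,  1.13140801e-03,
        8.72622058e+01, -4.89237737e+00]), 'joint_vel': array([ 0.08475833, -0.02824224, -0.03156223, -0.11619535,  0.10074168,
        0.13210105]), 'effort': array([-1.61290725e-03, -5.59853125e+01, -4.91755986e+01,  7.67333270e-02,
        3.59135563e-02, -2.97389461e-04]), 'tcp_pos': array([5.99441867e-01, 7.94457764e-05, 2.28580184e-01]), 'tool_rot': array([[-1.86439066e-03,  9.99998262e-01, -9.58521277e-06],
       [ 1.79397080e-04, -9.25076245e-06, -9.99999984e-01],
       [-9.99998246e-01, -1.86439235e-03, -1.79379521e-04]]), 'ft_force': array([ 0.35107964, -0.1295379 ,  0.19926343]), 'torque': array([ 0.02391814,  0.04270659, -0.02489735]), 'finger_gap': 0.09314403663186109}
scene {'camera_matrix': array([[440.2075433 ,   0.        , 252.15411237],
       [  0.        , 440.2075433 , 188.13158337],
       [  0.        ,   0.        ,   1.        ]]), 'R': array([[-0.74534195, -0.66665885,  0.00559959],
       [-0.28608181,  0.31223777, -0.9059055 ],
       [ 0.60218151, -0.67681131,
[... 319 characters left out ...]
8.00965464e-02, -3.51849467e-01, -9.32623448e-01],
       [ 2.06581092e-01,  9.09456306e-01, -3.60851048e-01]]), 't': array([-0.52143353,  0.1799264 ,  1.03306587])}
wrist {'camera_matrix': array([[297.31863964,   0.        , 254.40051155],
       [  0.        , 297.31863964, 190.01311021],
       [  0.        ,   0.        ,   1.        ]]), 'T_tool_cam': array([[ 3.94427493e-04, -2.91988701e-01,  9.56421687e-01,
        -1.54142985e-01],
       [ 9.99998993e-01,  1.41880892e-03,  2.07534812e-05,
        -2.56135582e-04],
       [-1.36303941e-03,  9.56420716e-01,  2.91988967e-01,
        -8.03033024e-02],
       [ 0.00000000e+00,  0.00000000e+00,  0.00000000e+00,
         1.00000000e+00]])}
```

View pics/scene0.png

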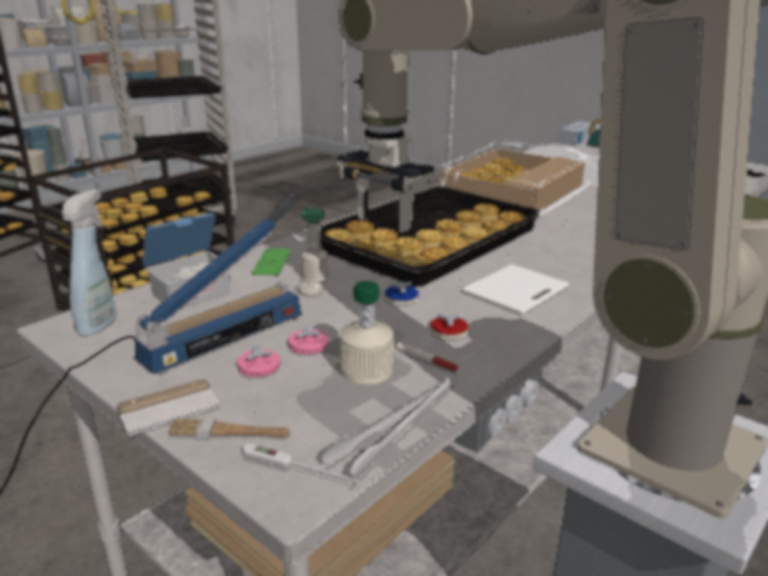

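View pics/side0.png

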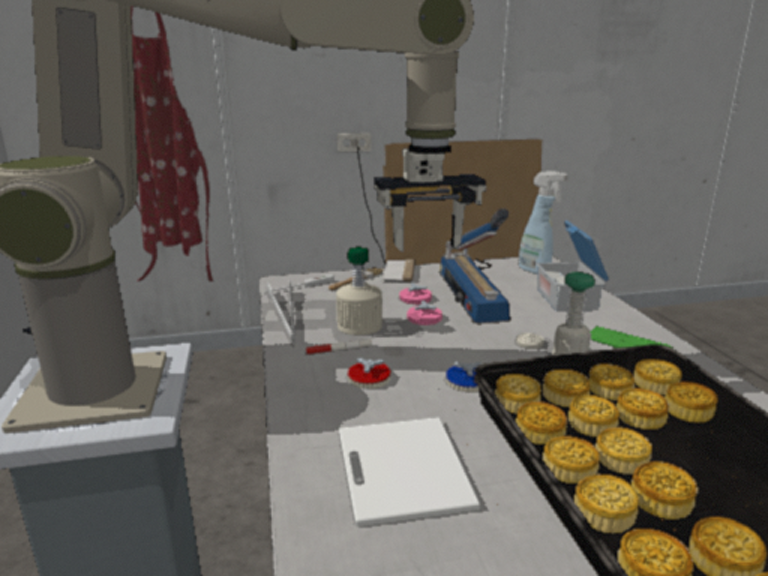

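View pics/wrist0.png

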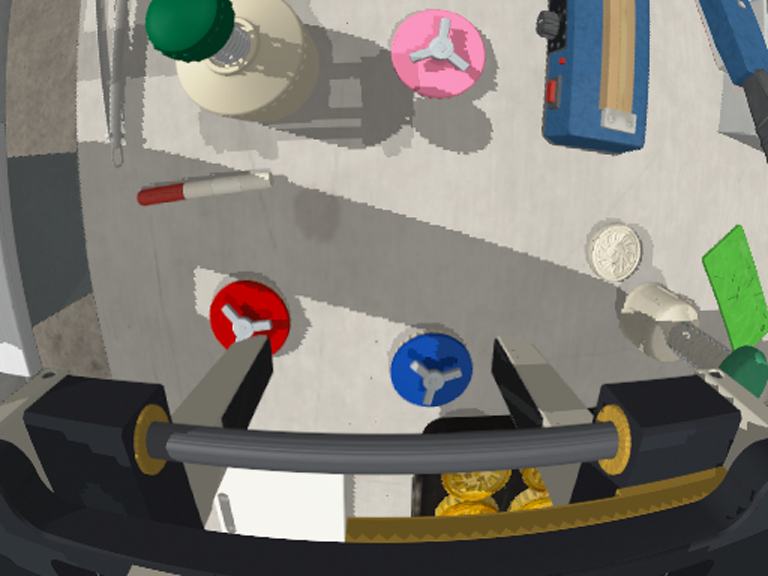

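Candidates (scene0.png pixels at 1.5×). Moulds: the large cream one with green knob (366,292), and a small slim one (313,215), which is the look-alike. Plates: red (450,325), blue (402,293), pinks (308,341) and (258,362). I choose the large mould at 366,292 and the saturated red plate at 450,325. The white board is at (516,287), with its slot on the robot side. Next I measure from all three views and check a close crop.

```bash
cat >> h.py <<'E'
def wray(u,v,p,Rt):
    k=bot.get_calibration('wrist');K=np.array(k['camera_matrix']);T=np.array(k['T_tool_cam'])
    a=np.array([(u-K[0,2])/K[0,0],(v-K[1,2])/K[1,1]]);r=np.hypot(*a)
    d=np.array([*(a/r*np.sin(r)),np.cos(r)]) if r>0 else np.array([0,0,1.])
    return p+Rt@T[:3,3], Rt@T[:3,:3]@d
def pz(o,d,z): return o+d*(z-o[2])/d[2]
def tri(rays):
    A=np.zeros((3,3));b=np.zeros(3)
    for o,d in rays:
        d=d/np.linalg.norm(d);P=np.eye(3)-np.outer(d,d);A+=P;b+=P@o
    X=np.linalg.solve(A,b);return X,[round(1e3*np.linalg.norm(np.cross(X-o,d/np.linalg.norm(d))),1) for o,d in rays]
def blobs(im,f,amin=25):
    h=cv2.cvtColor(im,cv2.COLOR_RGB2HSV).astype(int)
    m=f(h[...,0],h[...,1],h[...,2]).astype(np.uint8)
    n,l,s,c=cv2.connectedComponentsWithStats(m)
    return [(i,s[i].tolist(),c[i].round(1).tolist()) for i in range(1,n) if s[i][4]>=amin],l
green=lambda h,s,v:(h>65)&(h<90)&(s>150)
red=lambda h,s,v:((h<5)|(h>175))&(s>190)&(v>110)
white=lambda h,s,v:(s<22)&(v>200)
E
python3 - <<'E'
from h import *
for c in('scene','side','wrist'):
    im=np.load(f'pics/{c}0.npy')
    for n,f in(('green',green),('red',red),('white',white)):
        print(c,n,[(s,x) for i,s,x in blobs(im,f,40)[0]][:8])
w=np.load('pics/wrist0.npy');s=np.load('pics/scene0.npy');d=np.load('pics/side0.npy')
cv2.imwrite('pics/c1.png',np.hstack([cv2.resize(w[0:100,80:220],None,fx=3,fy=3),cv2.resize(w[180:250,130:228],(420,300))])[:,:,::-1])
cv2.imwrite('pics/c2.png',np.hstack([cv2.resize(s[180:260,215:327],(420,300),interpolation=2),cv2.resize(d[160:260,200:340],(420,300),interpolation=2)])[:,:,::-1][:,:800])
E
```

```text
scene green [([237, 189, 14, 12, 144], [243.8, 194.5])]
scene red [([289, 214, 21, 8, 94], [299.1, 217.5])]
scene white [([310, 177, 69, 31, 1063], [343.6, 190.9])]
side green [([232, 165, 13, 11, 117], [238.3, 169.9])]
side red [([233, 243, 27, 12, 189], [244.4, 249.0])]
side white [([226, 279, 92, 68, 4296], [269.5, 312.1])]
wrist green [([97, 0, 59, 42, 2023], [125.9, 17.8]), ([488, 231, 12, 10, 42], [493.9, 234.9])]
wrist red [([140, 188, 53, 48, 1327], [166.1, 207.9])]
wrist white [([56, 0, 9, 21, 144], [60.0, 10.6]), ([72, 0, 5, 19, 74], [73.8, 8.9]), ([86, 0, 5, 17, 43], [88.1, 8.1]), ([168, 0, 344, 207, 27804], [374.2, 101.4]), ([509, 0, 3, 31, 47], [510.3, 15.2]), ([274, 12, 28, 27, 256], [291.3, 29.9]), ([95, 50, 72, 64, 1921], [118.7, 82.1]), ([51, 52, 22, 43, 707], [60.4, 74.4])]
```

View pics/c2.png

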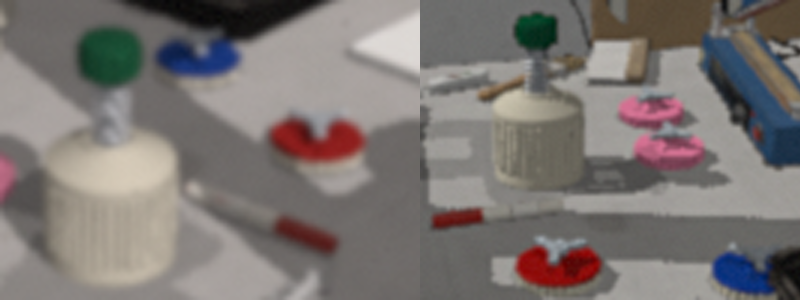

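View pics/c1.png

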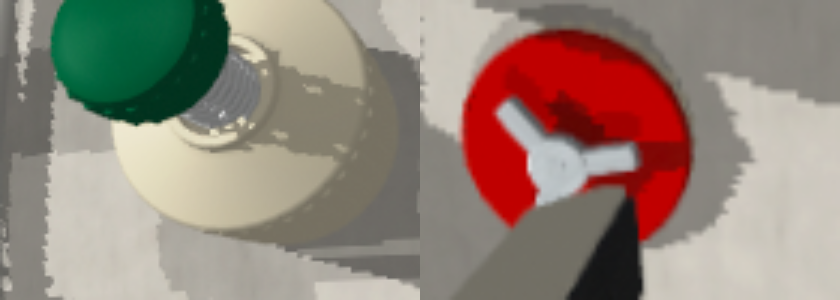

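The crop confirms the large ribbed mould with its green knob and the red plate with steel wings. Next I triangulate.

Run:
```python
from h import *
g=lambda h,s,v:(h>60)&(h<95)&(s>110)&(v>25)
r=lambda h,s,v:((h<7)|(h>172))&(s>170)&(v>40)
st=bot.state();p=st['tcp_pos'];Rt=st['tool_rot']
def R(c,u): return wray(*u,p,Rt) if c=='wrist' else ray(c,*u)
rk=[]
ims={c:np.load(f'pics/{c}0.npy') for c in('scene','side','wrist')}
for c,roi in (('scene',(230,180,30,30)),('side',(225,155,30,30))):
    x,y,w,h=roi;b,l=blobs(ims[c][y:y+h,x:x+w],g,60);s,ct=b[0][1:];
    u=(x+s[0]+(s[2]-1)/2,y+s[1]+(s[3]-1)/2);print(c,s,ct,u);rk.append(R(c,u))
    print(pz(*rk[-1],.1605))
print('knob',tri(rk))
for c,roi in (('scene',(280,205,40,25)),('side',(225,235,45,30)),('wrist',(130,180,75,70))):
    x,y,w,h=roi;b,l=blobs(ims[c][y:y+h,x:x+w],r,60);b.sort(key=lambda q:-q[1][4])
    m=(l==b[0][0]).astype(np.uint8);cs=max(cv2.findContours(m,0,1)[0],key=cv2.contourArea)
    hull=cv2.convexHull(cs);e=cv2.fitEllipse(hull if len(hull)>5 else cs)
    u=(x+e[0][0],y+e[0][1]);print(c,b[0][1],e,pz(*R(c,u),.015))
    print('   bbox', pz(*R(c,(x+b[0][1][0]+(b[0][1][2]-1)/2,y+b[0][1][1]+(b[0][1][3]-1)/2)),.015))
# hub in wrist
# board
for c in('side','scene'):
    b,l=blobs(ims[c],lambda h,s,v:(s<25)&(v>195),500);b=[q for q in b if (240 if c=='side' else 320)<q[2][0]<(300 if c=='side' else 370) and q[2][1]>180]
    for q in b:
        m=(l==q[0]).astype(np.uint8);cs=max(cv2.findContours(m,0,1)[0],key=cv2.contourArea)
        hu=cv2.convexHull(cs)
        ap=cv2.approxPolyDP(hu,5,True)[:,0]
        P=[pz(*R(c,a),.012).round(4)[:2] for a in ap.astype(float)];print(c,q[1],ap.tolist(),P,np.mean(P,0))
```

```text
scene [7, 8, 15, 14, 179] [14.0, 14.5] (244.0, 194.5)
[0.49736938 0.16095496 0.1605    ]
side [7, 10, 13, 11, 122] [13.2, 15.0] (238.0, 170.0)
[0.49620448 0.16153829 0.1605    ]
knob (array([0.49644826, 0.16165029, 0.16073471]), [np.float64(0.3), np.float64(0.3)])
scene [8, 8, 23, 9, 137] ((19.084823608398438, 11.558290481567383), (9.525727272033691, 22.586002349853516), 92.79255676269531) [ 0.47258688 -0.05925574  0.015     ]
   bbox [ 0.47111635 -0.05681876  0.015     ]
side [8, 8, 27, 12, 242] ((20.884536743164062, 12.898326873779297), (13.820590019226074, 27.052419662475586), 88.02771759033203) [ 0.47542489 -0.06946349  0.015     ]
   bbox [ 0.47512184 -0.07274666  0.015     ]
wrist [10, 7, 53, 49, 1462] ((36.05303192138672, 32.62143325805664), (49.454002380371094, 55.154354095458984), 126.57304382324219) [ 0.47803911 -0.06455174  0.015     ]
   bbox [ 0.478206   -0.06216898  0.015     ]
side [226, 279, 92, 68, 4338] [[292, 279], [317, 335], [237, 346], [226, 287]] [array([ 0.555 , -0.2342]), array([ 0.5466, -0.4257]), array([ 0.3926, -0.4204]), array([ 0.3987, -0.2316])] [ 0.473225 -0.327975]
scene [310, 177, 69, 31, 1104] [[378, 189], [350, 207], [310, 192], [338, 177]] [array([ 0.391 , -0.4108]), array([ 0.393 , -0.2253]), array([ 0.552 , -0.2306]), array([ 0.5499, -0.4066])] [ 0.471475 -0.318325]
```

Emit:
{"fn": "step_arm", "kwargs": {
  "series": [
    [-0.03,-0.03,0,0,0,0,-1],
    [-0.06,-0.06,0,0,0,0,-1],
    [-0.095,-0.08,0,0,0,0,-1],
    [-0.125,-0.1,0,0,0,0,-1],
    [-0.125,-0.1,0,0,0,0,-1],
    [-0.125,-0.1,0,0,0,0,-1],
    [-0.125,-0.1,0,0,0,0,-1]
  ]
}}

```text
time: 0.73
tcp_pos: [0.4753, -0.1, 0.2299]
tool_rot: [[0.001, 1.0, -0.001], [0.0, -0.001, -1.0], [-1.0, 0.001, -0.0]]
ft_force: [2.1, -0.1, -0.5]
finger_gap: 0.093
```

Run:
```python
from h import *
st=bot.state();p=st['tcp_pos'];Rt=st['tool_rot'];im=bot.get_image('wrist');np.save('pics/wrist1.npy',im);save('wrist1',im)
np.savez('pics/w1.npz',p=p,R=Rt);print(p,st['joint_vel'].round(2))
r=lambda h,s,v:((h<7)|(h>172))&(s>170)&(v>40)
b,l=blobs(im,r,300)
for q in b:
    m=(l==q[0]).astype(np.uint8);cs=max(cv2.findContours(m,0,1)[0],key=cv2.contourArea)
    hull=cv2.convexHull(cs)[:,0].astype(float)
    P=np.array([pz(*wray(*a,p,Rt),.015)[:2] for a in hull])
    c,rad=cv2.minEnclosingCircle(P.astype(np.float32));e=cv2.fitEllipse((P*1000).astype(np.float32))
    print(q[1:],c,rad,e)
g=lambda h,s,v:(h>60)&(h<95)&(s>110)&(v>25)
print(blobs(im,g,60)[0])
```

```text
[ 0.47528481 -0.09999982  0.22986351] [ 1.16  1.33 -1.24  0.06 -0.03  0.08]
([173, 41, 39, 15, 354], [192.3, 48.1]) (0.3980267643928528, 0.04989877715706825) 0.024323871359229088 ((398.8270263671875, 50.53312301635742), (17.716398239135742, 54.27259063720703), 93.89710998535156)
([225, 110, 61, 60, 2358], [254.8, 138.9]) (0.4754739999771118, -0.06680192798376083) 0.03849700093269348 ((475.651123046875, -66.82808685302734), (75.87718200683594, 76.31632232666016), 106.15530395507812)
[]
```

View pics/wrist1.png

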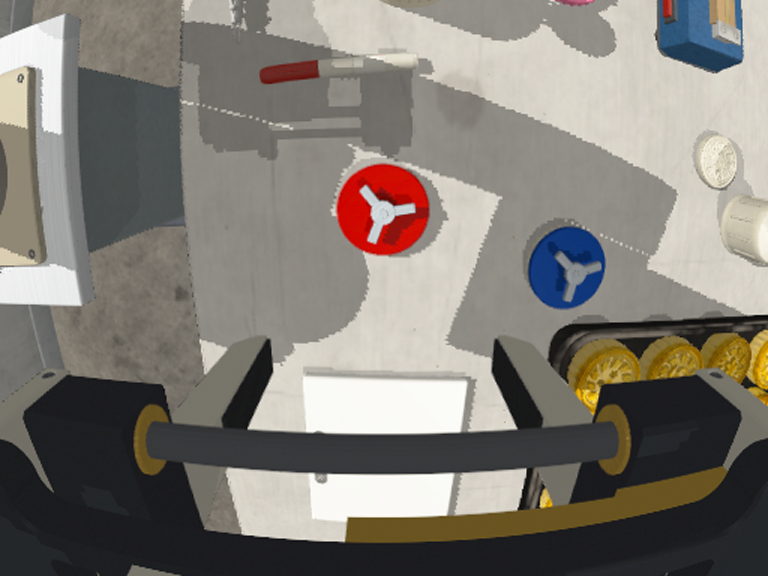

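Plate: a clean circle at wrist1.png (383,209), giving centre (0.4755, −0.067). Its fitted radius is 38.5 mm (39 expected). Next I look at the knob from above.

Emit:
{"fn": "step_arm", "kwargs": {
  "series": [
    [0.005,0.035,0,0,0,0,-1],
    [0.01,0.075,0,0,0,0,-1],
    [0.015,0.115,0,0,0,0,-1],
    [0.02,0.15,0,0,0,0,-1],
    [0.022,0.17,0,0,0,0,-1],
    [0.022,0.17,0,0,0,0,-1],
    [0.022,0.17,0,0,0,0,-1]
  ]
}}

```text
time: 1.37
tcp_pos: [0.4974, 0.0719, 0.2294]
tool_rot: [[-0.001, 1.0, 0.004], [-0.0, 0.004, -1.0], [-1.0, -0.001, 0.0]]
ft_force: [-0.1, -0.4, -0.2]
finger_gap: 0.0928
```

Run:
```python
from h import *
st=bot.state();p=st['tcp_pos'];Rt=st['tool_rot'];im=bot.get_image('wrist');np.save('pics/wrist2.npy',im);save('wrist2',im)
print(p,st['joint_vel'].round(2))
g=lambda h,s,v:(h>60)&(h<95)&(s>110)&(v>25)
b,l=blobs(im,g,300)
for q in b:
    m=(l==q[0]).astype(np.uint8);cs=max(cv2.findContours(m,0,1)[0],key=cv2.contourArea)
    hull=cv2.convexHull(cs)[:,0].astype(float)
    for z in(.1605,.165,.1705):
        P=np.array([pz(*wray(*a,p,Rt),z)[:2] for a in hull])
        c,rad=cv2.minEnclosingCircle(P.astype(np.float32));print(q[1:],z,c,rad,cv2.fitEllipse((P*1000).astype(np.float32)))
```

```text
[0.49739971 0.07186199 0.22937667] [-2.7  -0.84  0.77 -0.51  0.15 -0.8 ]
([225, 63, 63, 61, 2879], [255.8, 93.0]) 0.1605 (0.49784982204437256, 0.15890300273895264) 0.02339603751897812 ((497.7184143066406, 158.88255310058594), (45.991973876953125, 46.036277770996094), 172.5095977783203)
([225, 63, 63, 61, 2879], [255.8, 93.0]) 0.165 (0.4978305399417877, 0.15876738727092743) 0.02292598970234394 ((497.7017517089844, 158.74737548828125), (45.06391525268555, 45.10733413696289), 172.4962921142578)
([225, 63, 63, 61, 2879], [255.8, 93.0]) 0.1705 (0.4978068768978119, 0.15860165655612946) 0.02235141210258007 ((497.6813659667969, 158.58213806152344), (43.92966079711914, 43.971954345703125), 172.4987030029297)
```

View pics/wrist2.png

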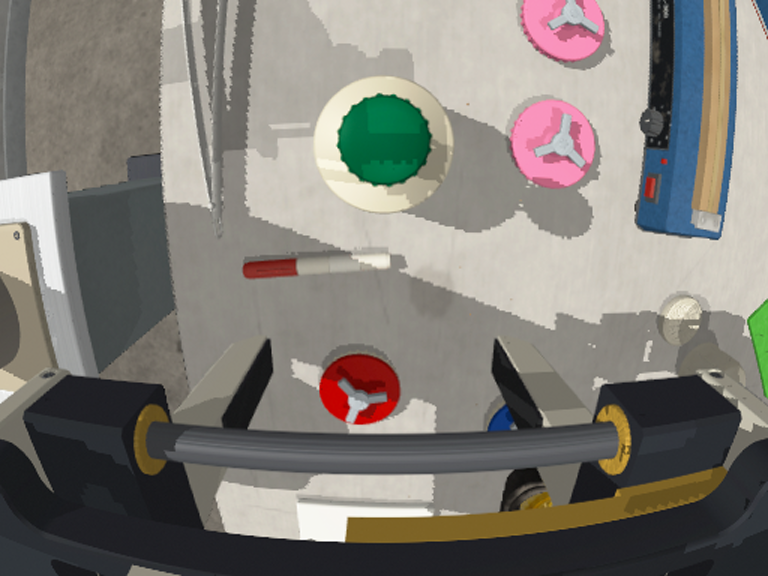

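Emit:
{"fn": "step_arm", "kwargs": {
  "series": [
    [0,0.03,0,0,0,0.12,-1],
    [0.0005,0.06,0,0,0,0.24,-1],
    [0.0005,0.0895,0,0,0,0.36,-1],
    [0.0005,0.0895,0,0,0,0.48,-1],
    [0.0005,0.0895,-0.01,0,0,0.6,-1],
    [0.0005,0.0895,-0.03,0,0,0.72,-1],
    [0.0005,0.0895,-0.055,0,0,0.78,-1],
    [0.0005,0.0895,-0.0765,0,0,0.78,-1],
    [0.0005,0.0895,-0.0765,0,0,0.78,-1],
    [0.0005,0.0895,-0.0765,0,0,0.78,-1]
  ]
}}

```text
time: 2.25
tcp_pos: [0.4968, 0.1584, 0.1521]
tool_rot: [[-0.003, 0.712, 0.702], [-0.001, 0.702, -0.712], [-1.0, -0.003, -0.001]]
ft_force: [-1.5, 0.1, 0.5]
finger_gap: 0.0931
```

Emit:
{"fn": "step_arm", "kwargs": {
  "series": [
    [0,0,0,0,0,0,1],
    [0,0,0,0,0,0,1],
    [0,0,0,0,0,0,1],
    [0,0,0,0,0,0,1],
    [0,0,0,0,0,0,1],
    [0,0,0,0,0,0,1],
    [0,0,0,0,0,0,1],
    [0,0,0,0,0,0,1]
  ],
  "squeeze": 55
}}

```text
time: 2.92
tcp_pos: [0.4975, 0.1596, 0.1532]
tool_rot: [[0.0, 0.711, 0.703], [0.0, 0.703, -0.711], [-1.0, 0.0, 0.0]]
ft_force: [1.0, 0.3, 0.3]
finger_gap: 0.0448
```

Run:
```python
from h import *
st=bot.state();print(st['time'],st['tcp_pos'],st['tool_rot'].round(3).tolist(),st['ft_force'].round(2),st['finger_gap'])
c=[]
for n in('scene','side'):
    im=bot.get_image(n);u,v=proj(n,[.497,.16,.1]).astype(int);c.append(cv2.resize(im[v-55:v+55,u-60:u+60],(390,360),interpolation=2))
cv2.imwrite('pics/g1.png',np.hstack(c)[:,:,::-1])
```

```text
2.9167 [0.49753362 0.15959958 0.15322771] [[0.0, 0.711, 0.703], [0.0, 0.703, -0.711], [-1.0, 0.0, 0.0]] [0.98 0.32 0.35] 0.04475966916051498
```

View pics/g1.png

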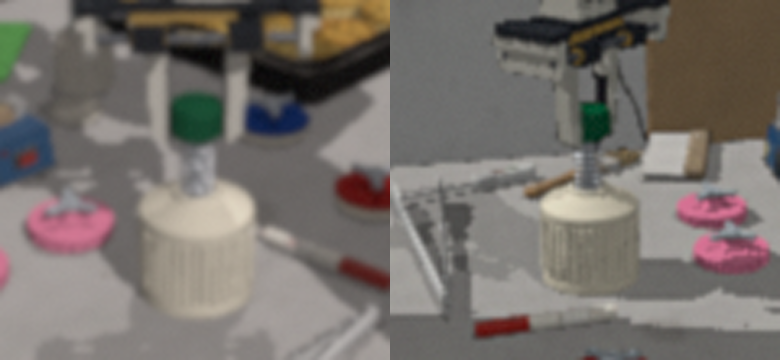

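The knob is gripped (gap 44.8 mm). Now I lift.

Emit:
{"fn": "step_arm", "kwargs": {
  "series": [
    [0,0,0.005,0,0,0,1],
    [0,0,0.015,0,0,0,1],
    [0,0,0.03,0,0,0,1],
    [0,0,0.045,0,0,0,1],
    [0,0,0.06,0,0,0,1],
    [0,0,0.07,0,0,0,1],
    [0,0,0.07,0,0,0,1],
    [0,0,0.07,0,0,0,1]
  ]
}}

```text
time: 3.68
tcp_pos: [0.4978, 0.1596, 0.2237]
tool_rot: [[0.001, 0.711, 0.703], [0.0, 0.703, -0.711], [-1.0, 0.001, 0.001]]
ft_force: [-0.6, -0.3, -3.4]
finger_gap: 0.0441
```

Emit:
{"fn": "step_arm", "kwargs": {
  "series": [
    [-0.001,-0.01,0,0,0,0,1],
    [-0.003,-0.035,0,0,0,0,1],
    [-0.006,-0.065,0,0,0,0,1],
    [-0.009,-0.095,0,0,0,0,1],
    [-0.012,-0.125,0,0,0,0,1],
    [-0.015,-0.155,0,0,0,0,1],
    [-0.018,-0.185,0,0,0,0,1],
    [-0.021,-0.21,0,0,0,0,1],
    [-0.022,-0.222,0,0,0,0,1],
    [-0.022,-0.226,0,0,0,0,1]
  ]
}}

```text
time: 4.52
tcp_pos: [0.4741, -0.069, 0.2218]
tool_rot: [[-0.002, 0.713, 0.701], [-0.0, 0.701, -0.713], [-1.0, -0.002, -0.001]]
ft_force: [-0.0, 0.6, -4.2]
finger_gap: 0.0442
```

Emit:
{"fn": "step_arm", "kwargs": {
  "series": [
    [0,0,0,0,0,0,1],
    [0,0,0,0,0,0,1],
    [0,0,0,0,0,0,1],
    [0,0,0,0,0,0,1]
  ]
}}

```text
time: 4.85
tcp_pos: [0.4755, -0.0655, 0.2229]
tool_rot: [[-0.0, 0.71, 0.704], [0.0, 0.704, -0.71], [-1.0, -0.0, -0.0]]
ft_force: [0.2, 0.2, -3.5]
finger_gap: 0.0446
```

Run:
```python
from h import *
st=bot.state();print(st['time'],st['tcp_pos'],st['tool_rot'].round(3).tolist(),st['ft_force'].round(2),st['torque'].round(3),st['finger_gap'])
c=[]
for n in('scene','side'):
    im=bot.get_image(n);np.save(f'pics/{n}_over.npy',im);u,v=proj(n,[.4755,-.067,.1]).astype(int);c.append(cv2.resize(im[v-55:v+55,u-60:u+60],(390,360),interpolation=2));print(u,v)
cv2.imwrite('pics/g2.png',np.hstack(c)[:,:,::-1])
```

```text
4.85 [ 0.47551036 -0.06554235  0.22291995] [[-0.0, 0.71, 0.704], [0.0, 0.704, -0.71], [-1.0, -0.0, -0.0]] [ 0.2   0.16 -3.55] [ 0.034 -0.086  0.029] 0.04459401096686965
301 190
245 218
```

View pics/g2.png

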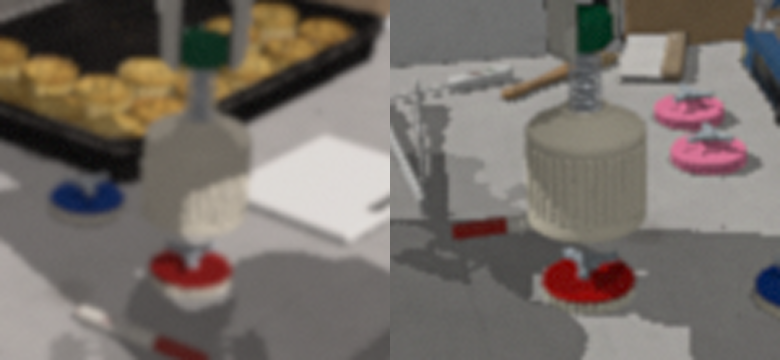

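Run:
```python
from h import *
for n in('scene','side'):
    im=np.load(f'pics/{n}_over.npy')
    a=proj(n,[.4755,-.067,.11]);b=proj(n,[.4755,-.067,.015]);c=proj(n,[.4755,-.067,.07]);print(n,a,c,b, 'px per +10mm x,y', proj(n,[.4855,-.067,.07])-c,proj(n,[.4755,-.057,.07])-c)
    b0,l=blobs(im,red,30);print([(s,x) for i,s,x in b0])
    b0,l=blobs(im,lambda h,s,v:(h>8)&(h<40)&(s>20)&(s<90),300)
    for i,s,x in b0:
        if abs(x[0]-a[0])<40 and abs(x[1]-a[1])<60:
            print(s,x)
            for y in range(int(a[1])-3,int(c[1])+1,3):
                xs=np.where(l[y]==i)[0];print(y,xs.min(),xs.max(),(xs.min()+xs.max())/2)
    y=int(a[1])+4;print(im[y,int(a[0])-24:int(a[0])+25].mean(-1).astype(int).tolist(),int(a[0])-24)
```

```text
scene [301.45929448 187.2679011 ] [300.75564905 199.29988737] [299.81696082 215.35098845] px per +10mm x,y [-2.68097719 -0.99521021] [-1.97374482  1.09837931]
[([289, 214, 21, 8, 76], [300.4, 217.8])]
[58, 68, 72, 76, 78, 85, 94, 98, 101, 103, 104, 103, 103, 101, 102, 103, 103, 105, 103, 104, 104, 104, 103, 104, 105, 106, 110, 114, 126, 138, 143, 148, 154, 161, 167, 168, 168, 169, 178, 190, 202, 212, 217, 218, 217, 217, 217, 217, 217] 277
side [245.2084702 215.413099 ] [245.4377515  229.16076043] [245.74286497 247.45530361] px per +10mm x,y [ 3.70511673 -0.37626014] [-0.68928126 -1.64253277]
[([233, 243, 20, 12, 134], [240.3, 249.5])]
[225, 194, 39, 43, 1435] [244.9, 215.7]
212 227 263 245.0
215 227 263 245.0
218 227 263 245.0
221 227 263 245.0
224 227 263 245.0
227 227 263 245.0
[158, 155, 148, 140, 137, 144, 140, 125, 132, 122, 110, 101, 103, 110, 101, 105, 110, 106, 108, 112, 110, 109, 113, 112, 110, 112, 110, 105, 112, 110, 108, 113, 110, 108, 112, 108, 110, 112, 110, 111, 113, 110, 119, 151, 161, 161, 159, 160, 159] 221
```

Alignment is within about 2 mm in side view. Lowering over the plate.

Emit:
{"fn": "step_arm", "kwargs": {
  "series": [
    [0,-0.001,-0.01,0,0,0,1],
    [0,-0.001,-0.02,0,0,0,1],
    [0,-0.001,-0.03,0,0,0,1],
    [0,-0.001,-0.038,0,0,0,1],
    [0,-0.001,-0.046,0,0,0,1],
    [0,-0.001,-0.052,0,0,0,1],
    [0,-0.001,-0.054,0,0,0,1],
    [0,-0.001,-0.054,0,0,0,1]
  ]
}}

```text
time: 5.62
tcp_pos: [0.475, -0.0674, 0.1683]
tool_rot: [[-0.001, 0.711, 0.703], [0.0, 0.703, -0.711], [-1.0, -0.001, -0.001]]
ft_force: [-0.6, 0.1, -3.0]
finger_gap: 0.0446
```

Emit:
{"fn": "step_arm", "kwargs": {
  "series": [
    [0,0,-0.003,0,0,0,1],
    [0,0,-0.006,0,0,0,1],
    [0,0,-0.009,0,0,0,1],
    [0,0,-0.012,0,0,0,1],
    [0,0,-0.014,0,0,0,1],
    [0,0,-0.015,0,0,0,1],
    [0,0,-0.015,0,0,0,1]
  ]
}}

```text
time: 6.2
tcp_pos: [0.4753, -0.0674, 0.1538]
tool_rot: [[-0.0, 0.711, 0.703], [0.0, 0.703, -0.711], [-1.0, -0.0, -0.0]]
ft_force: [0.4, -0.4, -3.9]
finger_gap: 0.0442
```

Run:
```python
from h import *
st=bot.state();print(st['time'],st['tcp_pos'],st['ft_force'].round(2),st['torque'].round(3),st['finger_gap'])
c=[]
for n in('scene','side'):
    im=bot.get_image(n);np.save(f'pics/{n}_on.npy',im);u,v=proj(n,[.4755,-.067,.1]).astype(int);c.append(cv2.resize(im[v-55:v+55,u-60:u+60],(390,360),interpolation=2));print(u,v)
cv2.imwrite('pics/g3.png',np.hstack(c)[:,:,::-1])
```

```text
6.2 [ 0.47531113 -0.06744496  0.15380031] [ 0.41 -0.4  -3.93] [-0.017 -0.024 -0.025] 0.04422949098493719
301 190
245 218
```

View pics/g3.png

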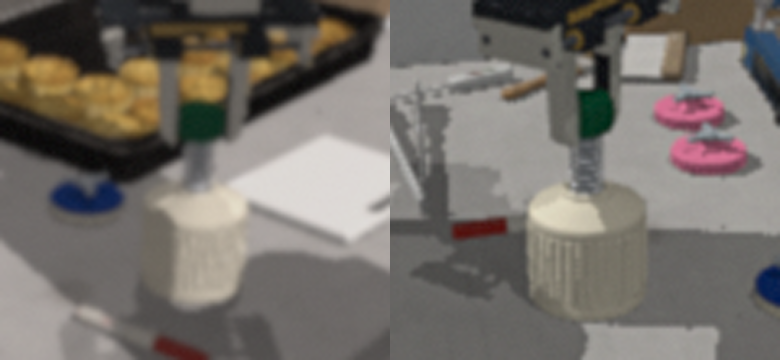

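The mould is over the plate, hanging on the rim line. Pressing.

Emit:
{"fn": "step_arm", "kwargs": {
  "series": [
    [0,0,-0.003,0,0,0,1],
    [0,0,-0.006,0,0,0,1],
    [0,0,-0.009,0,0,0,1],
    [0,0,-0.012,0,0,0,1],
    [0,0,-0.015,0,0,0,1],
    [0,0,-0.018,0,0,0,1],
    [0,0,-0.021,0,0,0,1],
    [0,0,-0.023,0,0,0,1],
    [0,0,-0.025,0,0,0,1],
    [0,0,-0.025,0,0,0,1]
  ]
}}

```text
time: 7.13
tcp_pos: [0.4764, -0.0677, 0.1305]
tool_rot: [[0.002, 0.711, 0.703], [-0.001, 0.703, -0.711], [-1.0, 0.001, 0.002]]
ft_force: [-2.4, 0.9, 9.7]
finger_gap: 0.0448
```

Emit:
{"fn": "step_arm", "kwargs": {
  "series": [
    [0,0,-0.002,0,0,0,1],
    [0,0,-0.004,0,0,0,1],
    [0,0,-0.004,0,0,0,1]
  ]
}}

```text
time: 7.38
tcp_pos: [0.4764, -0.0676, 0.1266]
tool_rot: [[0.002, 0.711, 0.703], [-0.001, 0.703, -0.711], [-1.0, 0.001, 0.002]]
ft_force: [-2.0, 1.0, 10.3]
finger_gap: 0.044
```

Force is the spring only and it went past the 22 mm early stop, so the hooks are in the gap. Pressing on to the hard stop.

Emit:
{"fn": "step_arm", "kwargs": {
  "series": [
    [0,0,-0.003,0,0,0,1],
    [0,0,-0.006,0,0,0,1],
    [0,0,-0.008,0,0,0,1],
    [0,0,-0.01,0,0,0,1],
    [0,0,-0.011,0,0,0,1],
    [0,0,-0.0115,0,0,0,1],
    [0,0,-0.0115,0,0,0,1]
  ]
}}

```text
time: 7.97
tcp_pos: [0.4767, -0.0677, 0.1157]
tool_rot: [[0.003, 0.711, 0.703], [-0.001, 0.703, -0.711], [-1.0, 0.001, 0.002]]
ft_force: [-3.9, 1.1, 11.3]
finger_gap: 0.0444
```

Emit:
{"fn": "step_arm", "kwargs": {
  "series": [
    [0,0,-0.001,0,0,0,1],
    [0,0,-0.002,0,0,0,1],
    [0,0,-0.002,0,0,0,1]
  ]
}}

```text
time: 8.22
tcp_pos: [0.477, -0.0678, 0.1155]
tool_rot: [[0.003, 0.711, 0.704], [-0.001, 0.704, -0.711], [-1.0, 0.001, 0.003]]
ft_force: [-10.3, 3.6, 25.9]
finger_gap: 0.0444
```

Hard stop confirmed (25.9 N at the 37.5 mm stroke). Easing 2.5 mm and turning clockwise about 80°.

Emit:
{"fn": "step_arm", "kwargs": {
  "series": [
    [0,0,0.0025,0,0,0,1],
    [0,0,0.0025,0,0,-0.1,1],
    [0,0,0.0025,0,0,-0.2,1],
    [0,0,0.0025,0,0,-0.3,1],
    [0,0,0.0025,0,0,-0.4,1],
    [0,0,0.0025,0,0,-0.5,1],
    [0,0,0.0025,0,0,-0.6,1],
    [0,0,0.0025,0,0,-0.7,1],
    [0,0,0.0025,0,0,-0.7,1]
  ]
}}

```text
time: 8.97
tcp_pos: [0.4768, -0.0676, 0.1164]
tool_rot: [[0.003, 0.997, 0.074], [-0.0, 0.074, -0.997], [-1.0, 0.003, 0.001]]
ft_force: [-3.4, 1.6, 12.8]
finger_gap: 0.0441
```

Emit:
{"fn": "step_arm", "kwargs": {
  "series": [
    [0,0,0,0,0,-0.1,1],
    [0,0,0,0,0,-0.2,1],
    [0,0,0,0,0,-0.3,1],
    [0,0,0,0,0,-0.4,1],
    [0,0,0,0,0,-0.5,1],
    [0,0,0,0,0,-0.6,1],
    [0,0,0,0,0,-0.7,1],
    [0,0,0,0,0,-0.7,1],
    [0,0,0,0,0,-0.7,1]
  ]
}}

```text
time: 9.72
tcp_pos: [0.4769, -0.0674, 0.1163]
tool_rot: [[0.003, 0.813, -0.582], [0.0, -0.582, -0.813], [-1.0, 0.002, -0.002]]
ft_force: [-2.1, 2.5, 11.3]
finger_gap: 0.0443
```

Run:
```python
from h import *
st=bot.state();print(st['time'],st['tcp_pos'],st['q'].round(1),st['ft_force'].round(2),st['torque'].round(3),st['finger_gap'])
```

```text
9.7167 [ 0.47687539 -0.06743491  0.11631806] [-14.2  -6.4 111.3   0.   74.9  21.4] [-2.06  2.53 11.26] [ 0.862  1.113 -0.01 ] 0.044277574939280966
```

Emit:
{"fn": "step_arm", "kwargs": {
  "series": [
    [0,0,0.003,0,0,0,1],
    [0,0,0.006,0,0,0,1],
    [0,0,0.009,0,0,0,1],
    [0,0,0.013,0,0,0,1],
    [0,0,0.017,0,0,0,1],
    [0,0,0.021,0,0,0,1],
    [0,0,0.025,0,0,0,1],
    [0,0,0.029,0,0,0,1],
    [0,0,0.031,0,0,0,1],
    [0,0,0.031,0,0,0,1]
  ]
}}

```text
time: 10.55
tcp_pos: [0.4766, -0.0674, 0.147]
tool_rot: [[0.003, 0.814, -0.581], [-0.0, -0.581, -0.814], [-1.0, 0.002, -0.002]]
ft_force: [-0.5, 1.2, 5.9]
finger_gap: 0.0441
```

Emit:
{"fn": "step_arm", "kwargs": {
  "series": [
    [0,0,0.001,0,0,0,1],
    [0,0,0.002,0,0,0,1],
    [0,0,0.003,0,0,0,1],
    [0,0,0.004,0,0,0,1],
    [0,0,0.006,0,0,0,1],
    [0,0,0.008,0,0,0,1],
    [0,0,0.01,0,0,0,1],
    [0,0,0.012,0,0,0,1],
    [0,0,0.012,0,0,0,1],
    [0,0,0.012,0,0,0,1]
  ]
}}

```text
time: 11.38
tcp_pos: [0.4754, -0.0675, 0.1571]
tool_rot: [[-0.0, 0.814, -0.581], [-0.0, -0.581, -0.814], [-1.0, -0.0, 0.0]]
ft_force: [-0.0, -1.1, -4.6]
finger_gap: 0.0446
```

Run:
```python
from h import *
st=bot.state();print(st['time'],st['tcp_pos'],st['ft_force'].round(2),st['torque'].round(3),st['finger_gap'])
c=[]
for n in('scene','side'):
    im=bot.get_image(n);u,v=proj(n,[.4755,-.067,.07]).astype(int);c.append(cv2.resize(im[v-55:v+55,u-60:u+60],(390,360),interpolation=2));print(u,v)
cv2.imwrite('pics/g4.png',np.hstack(c)[:,:,::-1])
```

```text
11.3833 [ 0.47544365 -0.06751292  0.15707017] [-0.04 -1.05 -4.63] [ 0.056  0.057 -0.015] 0.0445723924184488
300 199
245 229
```

View pics/g4.png

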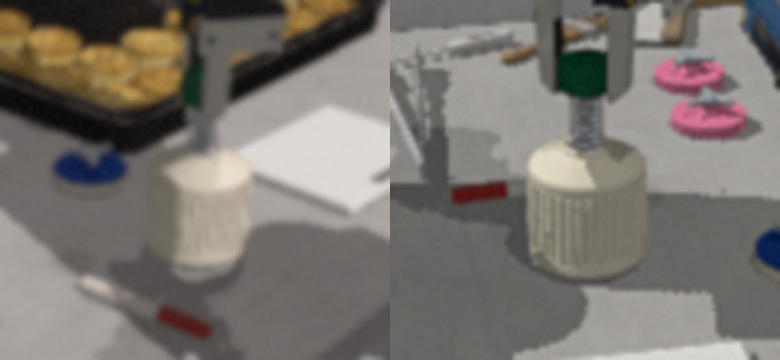

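Force now reads −4.6 N against −3.7 N before, consistent with carrying the plate. I lift and check underneath.

Emit:
{"fn": "step_arm", "kwargs": {
  "series": [
    [0,0,0.005,0,0,0,1],
    [0,0,0.015,0,0,0,1],
    [0,0,0.027,0,0,0,1],
    [0,0,0.039,0,0,0,1],
    [0,0,0.047,0,0,0,1],
    [0,0,0.05,0,0,0,1],
    [0,0,0.05,0,0,0,1],
    [0,0,0.05,0,0,0,1]
  ]
}}

```text
time: 12.15
tcp_pos: [0.4756, -0.0675, 0.2073]
tool_rot: [[0.0, 0.814, -0.581], [-0.0, -0.581, -0.814], [-1.0, 0.0, -0.0]]
ft_force: [-0.1, 0.0, -5.5]
finger_gap: 0.0442
```

Run:
```python
from h import *
st=bot.state();print(st['time'],st['tcp_pos'],st['ft_force'].round(2),st['torque'].round(3),st['finger_gap'])
c=[]
for n in('scene','side'):
    im=bot.get_image(n);print([(s,x) for i,s,x in blobs(im,red,20)[0]]);u,v=proj(n,[.4755,-.067,.07]).astype(int);c.append(cv2.resize(im[v-55:v+55,u-60:u+60],(390,360),interpolation=2))
cv2.imwrite('pics/g5.png',np.hstack(c)[:,:,::-1])
```

```text
12.15 [ 0.47556626 -0.06748212  0.20727238] [-0.07  0.03 -5.47] [-0.032  0.034 -0.023] 0.04424101755206591
[]
[]
```

View pics/g5.png

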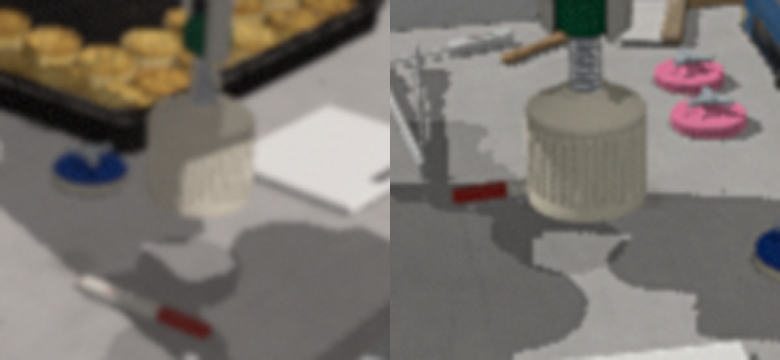

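The table under the mould is empty, so the plate is inside. Carrying to the board.

Emit:
{"fn": "step_arm", "kwargs": {
  "series": [
    [0,-0.01,0.005,0,0,0,1],
    [0,-0.03,0.01,0,0,0,1],
    [-0.001,-0.06,0.01,0,0,0,1],
    [-0.001,-0.09,0.01,0,0,0,1],
    [-0.002,-0.12,0.01,0,0,0,1],
    [-0.002,-0.15,0.01,0,0,0,1],
    [-0.003,-0.18,0.01,0,0,0,1],
    [-0.003,-0.21,0.01,0,0,0,1],
    [-0.003,-0.235,0.01,0,0,0,1],
    [-0.003,-0.25,0.01,0,0,0,1]
  ]
}}

```text
time: 13.08
tcp_pos: [0.4715, -0.3207, 0.2167]
tool_rot: [[-0.001, 0.813, -0.583], [-0.001, -0.583, -0.813], [-1.0, -0.0, 0.001]]
ft_force: [-0.7, -1.0, -4.1]
finger_gap: 0.0439
```

Emit:
{"fn": "step_arm", "kwargs": {
  "series": [
    [0,-0.0045,0,0,0,0,1],
    [0,-0.0045,0,0,0,0,1],
    [0,-0.0045,0,0,0,0,1],
    [0,-0.0045,0,0,0,0,1],
    [0,-0.0045,0,0,0,0,1]
  ]
}}

```text
time: 13.5
tcp_pos: [0.4728, -0.3207, 0.2172]
tool_rot: [[0.0, 0.815, -0.58], [0.0, -0.58, -0.815], [-1.0, -0.0, -0.0]]
ft_force: [-0.2, -0.0, -4.2]
finger_gap: 0.0443
```

Run:
```python
from h import *
st=bot.state();print(st['time'],st['tcp_pos'],st['ft_force'].round(2),st['finger_gap'])
c=[]
for n in('scene','side'):
    im=bot.get_image(n);u,v=proj(n,[.472,-.322,.05]).astype(int);v=min(v,384-70);c.append(cv2.resize(im[v-70:v+70,u-75:u+75],(390,360),interpolation=2))
cv2.imwrite('pics/g6.png',np.hstack(c)[:,:,::-1])
```

```text
13.5 [ 0.47276458 -0.32074536  0.21718089] [-0.18 -0.03 -4.24] 0.04427878541380385
```

View pics/g6.png

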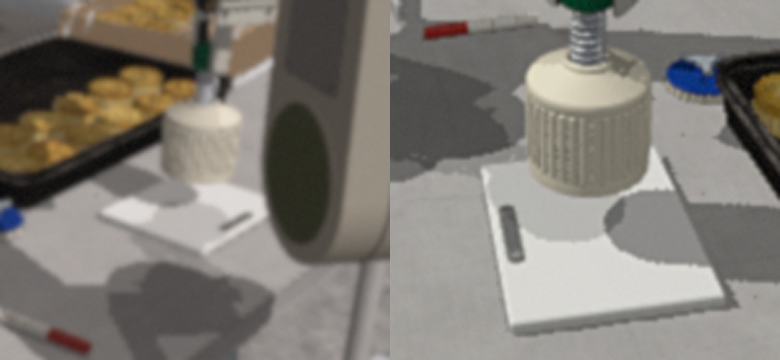

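Emit:
{"fn": "step_arm", "kwargs": {
  "series": [
    [0,0,-0.008,0,0,0,1],
    [0,0,-0.018,0,0,0,1],
    [0,0,-0.028,0,0,0,1],
    [0,0,-0.037,0,0,0,1],
    [0,0,-0.043,0,0,0,1],
    [0,0,-0.047,0,0,0,1],
    [0,0,-0.049,0,0,0,1],
    [0,0,-0.05,0,0,0,1],
    [0,0,-0.05,0,0,0,1]
  ]
}}

```text
time: 14.35
tcp_pos: [0.4726, -0.3221, 0.1672]
tool_rot: [[0.0, 0.814, -0.581], [-0.0, -0.581, -0.814], [-1.0, 0.0, -0.0]]
ft_force: [0.4, -0.6, -4.7]
finger_gap: 0.0444
```

Emit:
{"fn": "step_arm", "kwargs": {
  "series": [
    [0,0,-0.001,0,0,0,1],
    [0,0,-0.002,0,0,0,1],
    [0,0,-0.003,0,0,0,1],
    [0,0,-0.004,0,0,0,1],
    [0,0,-0.005,0,0,0,1],
    [0,0,-0.0055,0,0,0,1],
    [0,0,-0.006,0,0,0,1],
    [0,0,-0.006,0,0,0,1]
  ]
}}

```text
time: 15.02
tcp_pos: [0.4725, -0.322, 0.1612]
tool_rot: [[-0.0, 0.814, -0.581], [-0.0, -0.581, -0.814], [-1.0, -0.0, 0.0]]
ft_force: [-0.2, 0.1, -2.5]
finger_gap: 0.0446
```

Force is dropping, so contact is just starting. A little further.

Emit:
{"fn": "step_arm", "kwargs": {
  "series": [
    [0,0,-0.0005,0,0,0,1],
    [0,0,-0.001,0,0,0,1],
    [0,0,-0.001,0,0,0,1],
    [0,0,-0.001,0,0,0,1]
  ]
}}

```text
time: 15.35
tcp_pos: [0.4727, -0.3221, 0.161]
tool_rot: [[0.001, 0.814, -0.581], [-0.0, -0.581, -0.814], [-1.0, 0.001, 0.0]]
ft_force: [-1.8, 1.5, 5.8]
finger_gap: 0.0442
```

Emit:
{"fn": "step_arm", "kwargs": {
  "series": [
    [0,0,0.0004,0,0,0,1],
    [0,0,0.0005,0,0,0,1],
    [0,0,0.0005,0,0,0,0.3],
    [0,0,0.0005,0,0,0,0],
    [0,0,0.0005,0,0,0,-0.3],
    [0,0,0.0005,0,0,0,-0.6],
    [0,0,0.0005,0,0,0,-0.8],
    [0,0,0.0005,0,0,0,-1],
    [0,0,0.0005,0,0,0,-1],
    [0,0,0.0005,0,0,0,-1]
  ]
}}

```text
time: 16.18
tcp_pos: [0.4725, -0.322, 0.1606]
tool_rot: [[-0.0, 0.814, -0.581], [0.0, -0.581, -0.814], [-1.0, -0.0, -0.0]]
ft_force: [0.4, 0.0, 0.2]
finger_gap: 0.0818
```

Emit:
{"fn": "step_arm", "kwargs": {
  "series": [
    [0,0,0,0,0,0,-1],
    [0,0,0.01,0,0,0,-1],
    [0,0,0.025,0,0,0,-1],
    [0,0,0.045,0,0,0,-1],
    [0,0,0.065,0,0,0,-1],
    [0,0,0.085,0,0,0,-1],
    [0,0,0.1,0,0,0,-1],
    [0,0,0.1,0,0,0,-1],
    [0,0,0.1,0,0,0,-1]
  ]
}}

```text
time: 16.93
tcp_pos: [0.473, -0.3225, 0.2621]
tool_rot: [[0.002, 0.814, -0.581], [-0.002, -0.581, -0.814], [-1.0, 0.003, 0.0]]
ft_force: [0.1, 0.4, 0.2]
finger_gap: 0.0928
```

Run:
```python
from h import *
st=bot.state();print(st['time'],st['tcp_pos'],st['ft_force'].round(2),st['finger_gap'])
c=[];im={}
for n in('scene','side'):
    im[n]=bot.get_image(n);u,v=proj(n,[.472,-.322,.05]).astype(int);v=min(v,384-70);c.append(cv2.resize(im[n][v-70:v+70,u-75:u+75],(390,360),interpolation=2))
cv2.imwrite('pics/g7.png',np.hstack(c)[:,:,::-1]);save('scene9',im['scene'])
g=lambda h,s,v:(h>60)&(h<95)&(s>110)&(v>25)
for n in im: print(n,[(s,x) for i,s,x in blobs(im[n],g,60)[0]],'exp',proj(n,[.4727,-.322,.1685]))
```

```text
16.9333 [ 0.4730463  -0.32245001  0.26205953] [0.06 0.35 0.24] 0.09284596236715105
scene [([343, 141, 12, 12, 112], [349.0, 147.0])] exp [348.63287612 147.50598592]
side [([377, 182, 19, 12, 171], [385.7, 187.0]), ([256, 232, 22, 20, 373], [266.9, 241.2])] exp [267.13594547 241.22285263]
```

View pics/g7.png

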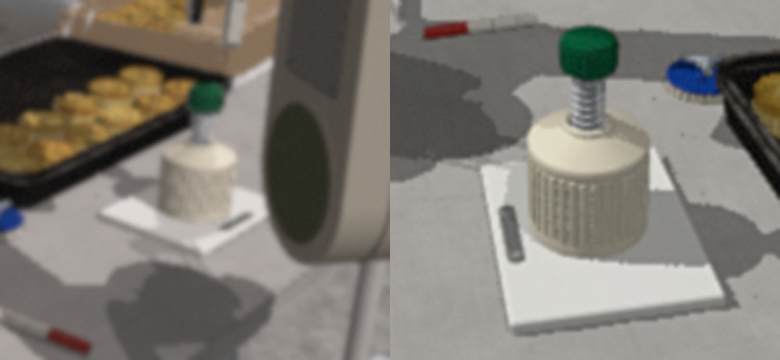

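View pics/scene9.png

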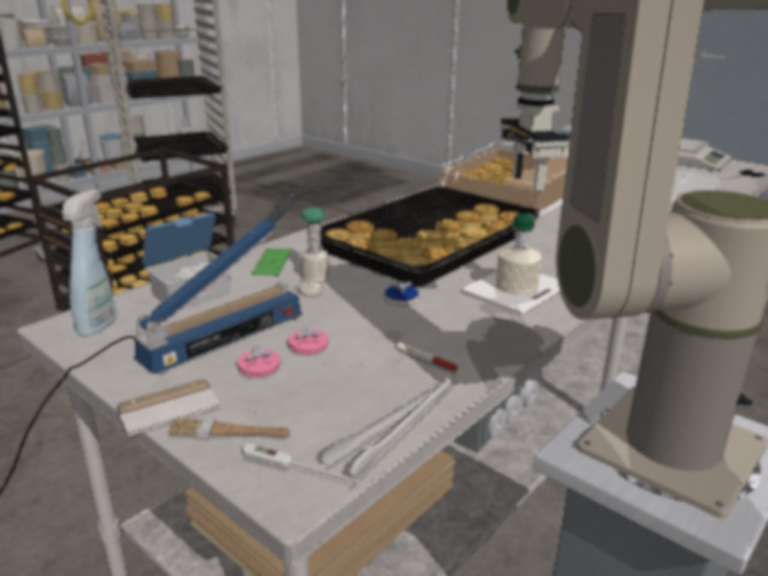

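The mould stands upright with its whole rim on the board. The knob matches the loaded height, and the red plate's old spot is empty. The other objects haven't moved.

```bash
python3 -c "
from plant import bot
print(bot.close_job())"
```

```text
the job is handed in; nothing more can be done
None
```

The large mould is loaded with the red plate and stands upright on the white board. The gripper is open and clear, and the job was handed in at about 17 s.

- **Loading:** I gripped the green knob and set the mould over the red plate. The hooks went through the gap on the first press, and the hard stop came at the full 37.5 mm stroke. I turned the knob about 80° clockwise and let the spring draw the plate up.
- **Plate caught:** Nothing was left on the table when I lifted the mould. The wrist carried about 1 N more than when it was empty, though single force readings were noisy (4.1 to 5.5 N).
- **On the board:** The rim met the board with the knob about 4 mm below its rest height, as a loaded mould should be. After I let go, both cameras put the knob within about half a pixel of where it should be, and the whole rim was on the board.
- **Bystanders:** The blue plate, marker, brush, scraper and pink plates looked unmoved in the last scene picture, judged by eye only.
- **Disagreements:** The wrist camera placed the knob up to 3 mm from where the fixed cameras did. I used the wrist readings for both the mould and the plate, and the fit went in without trouble.

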